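# Unlock the medicine box and hold its key turned

### The arm

A 6-joint arm with a two-finger parallel gripper is mounted at the origin on a cart in front of the work surface, level with it; the furniture and walls round the work are solid. World frame = base frame: x ahead of the robot, y to its left, z up, the work surface at z = 0. Lengths are in m, angles in degrees, forces in N, time in s.
With the tool pointing down it reaches from about 0.325 to 0.85 m from the base axis. Payload 15.5 kg.
Tool frame: the origin (TCP) lies at the very end of the fingers, on their centre line; the grasp point (between the pads) lies 19 mm behind it (manip.grip_point_offset is the distance from the TCP to the grasp point, in m); z points along the fingers, y is the line along which they close (so a half turn about z gives the same grasp; the last joint's range is limited). The gripper opens to 91 mm and grips with 3 to 60 N. Pads are 32 mm wide; open, the fingers measure 118 mm over their backs; the gripper's body (76 mm by 178 mm) begins 60 mm behind the grasp point.
Start: joints at [61.851, 28.281, 77.091, -0, 74.628, -5.472], TCP at [0.241, 0.577, 0.184] pointing down, gripper open.
Joint ranges: [-166.48, 166.48], [-47.26, 123.95], [12.59, 153.08], [-70.14, 250.14], [6.76, 159.57], [-176.63, 176.63]. Speed limits (degrees/s): [108.29, 108.29, 147.25, 172.46, 172.46, 172.46].

### API

Orientations are given as a 3x3 rotation matrix whose columns are the frame's x, y, z axes.
In Python, from station import manip gives the robot as it stands.
- The arm moves only by the tool step_arm, never from a script. Its argument "commands" is a list of rows, each a list of 7 numbers: the shift along the tool's x, y, z scaled (see below), then the turn, a rotation vector about the tool's x, y, z scaled (see below), then the gripper command: -1 is fully open, 1 is shut, values between are in proportion. In form: [[x, y, z, rx, ry, rz, claw], ...]. A call has exactly 10 rows; each row is the pose to reach, as a shift and turn from the pose commanded when the call began, along the tool's axes at that moment; what a row does not reach only later rows make up. The controller multiplies each number of a shift by 0.4 m and each number of a turn by 90 degrees. A row lasts 1/10 s, in which the tool goes at most 50 mm and 8.59 degrees, less where a joint would pass 70% of its speed; a pose out of reach is approached as far as the arm can. A call with a number of a shift or a turn outside -1 to 1 is refused whole. A call with a gripper value outside its range is refused whole. The fingers move at their own pace and stop on an object; "squeeze" is the grip in N (left out, the last holds). Time passes only in rows, so rows that repeat a pose let the fingers close, or fill a call up. It gives the time, the measured TCP pose, the force, the opening and the grip force at its end, in the units of the state.
- manip.sense(): the state, without advancing time (a new reading comes with each control period).
- manip.read_camera(name): name is "scene" or "top" or "wrist"; returns a dict with "pixels" (420x560x3 uint8, red, green, blue), "intrinsics" (3x3 intrinsics, pixels), "position" and "orientation" of the camera in the world. Camera axes: x right, y down, z forward; pixel columns grow to the right and rows downward; lengths in m; the calibration is good to about 2 mm. A picture is of the moment at which its call begins. There is no depth.
- manip.job_done(): hands the job in; it is judged then, once.
The state is a dict: "t": time; "q": joint angles; "joint_velocities": joint speeds; "joint_efforts": joint torques, N m; "position": TCP position; "ee_rot": TCP orientation; "contact_force": force on the tool from outside, world axes, zero at the start; "ft_torque": the same for the moment, N m; "opening": finger opening in m; "grasp_force": force on a finger pad.
Only numpy, scipy, OpenCV 4.12 (cv2) and the standard library are available. Lean on these libraries where they do the work, as an engineer would, in place of code of your own. Each camera call takes 0.05 s, during which the arm holds its last target. There are 200 camera calls.

### The job

Unlock the white medicine box for the nurse: take the rectangular-headed one of the three keys in the stand, push its hollow barrel fully home over the centre post of the lock on top of the box, with the two lugs on the barrel going down through the keyhole's two slots, and turn it a quarter turn clockwise, as far as it goes. The lock is worn, so the key sticks halfway in: wiggle it a little clockwise and back while pressing until it drops home. The latch springs shut if the key is let go, so the program finishes while still gripping the key and holding it turned; leave the lid down, the other two keys in the stand and everything else where it is.

Things in the scene. Friction and masses are not known exactly. Their poses are not given: they have to be found in the camera images.
- box_key: The key to take, a tubular key standing upright in one of the stand's sockets. Black rectangular head 34 (its x) x 10 (its y) x 38 mm, from z = 4 to 41 mm; black collar 28 mm in diameter, z = 0 to 4 mm; steel barrel 12 mm in diameter with a 7 mm bore, open below, from z = 0 down to -16 mm. Origin: on the barrel's axis at the collar's underside; z up along the axis. About 80 g.
- key_head (a point): Middle of the key's head, 25 mm above the key's origin: grip it here across its 10 mm thickness (jaws closing along the key's y), fingertips above the collar. Its axes are the key's. A round ear with a steel eyelet sticks out at the head's upper corner on the +x side, to x = 26 mm, 8 mm thick.
- key_lug (a point): Outer face of one of the two equal lugs on the key's barrel, at x = 10, y = 0, z = -14 mm from the key's origin; the other is opposite, at x = -10 mm, so the key also fits turned by half a turn. The lugs lie in the plane of the flat head, are 3.6 mm wide and reach from z = -16 mm (the barrel's lower end) up to z = -12 mm. In the stand they are hidden in the socket.
- drawer_key: One of the two other keys: flat blade, round disc head 34 mm in diameter and 10 mm thick. Origin at the underside of its 28 mm collar. It stays in the stand.
- panel_key: The other of the two other keys: T handle (crossbar 49 mm long, 11 mm thick, its middle 33 mm above the origin). Origin at the underside of its 28 mm collar. It stays in the stand.
- key_stand: Weighted grey block that holds the three keys upright, 58 x 178 x 30 mm, does not move. Origin: centre of its underside; z up; its y runs along the row of three sockets, which are 22 mm in diameter, 22 mm deep, 58 mm apart (at y = -58, 0, +58 mm). A key's collar rests on its top at z = 30 mm. Which key is in which socket varies.
- lock_face (a point): Centre of the keyhole, on the upper face of the lock, a 38 mm round steel plate on the front part of the box's top. z up along the lock's axis, x towards a slot. Round bore 14 mm wide with a 1.5 mm chamfer at the mouth. Fully home the key's collar lies on the face (key origin at z = 0 here); it can be turned all the way only when home (key origin below about z = 3.5 mm).
- lock_slot (a point): Outer end of one of the keyhole's two slots, 11 mm from the keyhole's centre on the side away from the box's front edge; the other slot is opposite. They are 5.6 mm wide and go through the 3 mm plate; the lugs enter with the key's x along this x, either way round. Beneath the plate the lugs can rock from about 0.1 rad anticlockwise to 0.6 rad clockwise.
- lock_post (a point): Tip of the round centre post in the keyhole, 5 mm in diameter, 1 mm below the face; the key's bore goes over it. Six sprung pins round it press the key up, about 3 to 5 N in all. Pressing with 8 to 15 N is enough; the key must be kept pressed or held down so that the pins do not lift it.
- lock_plug (a joint): Turn of the lock's plug, rad: 0 = locked, grows clockwise seen from above, stop at 1.5 (unlocked). It starts 0.3 to 0.5 off: the lugs, once through the plate, land on the plug (key origin about 7.5 mm above the face) and drop into it when the key is turned clockwise by about this angle. Play of the key in the plug 0.1 rad either way; return spring 0.015 to 0.035 N m, friction 0.02 N m.
- box_lid (a joint): Opening angle of the box's hinged lid, rad, 0 when down; it stays down.
- iodine_bottle: Bystander: brown bottle, 52 mm in diameter, 90 mm high; origin under its middle.
- saline_bottle: Bystander: small white bottle, 45 mm in diameter, 80 mm high; origin under its middle.
- label_roll: Bystander: roll of labels, 64 mm in diameter, 32 mm high; origin under its middle.
- tube_lying: Bystander: sample tube lying flat, 17 x 92 mm; origin at the middle of one end.
- swab: Bystander: swab lying flat, 152 mm long, 8 mm thick; origin under its middle.
- lock_box: The white medicine box itself, fixed in place. Origin: centre of its underside; its x points from its front (with the lock) to its hinges; lock_face lies at x = -70, y = 0, z = 106.5 mm in it. The front part of its top, with the lock, is fixed; the lid behind carries a folded steel handle that stands 11 mm high.
Not all that is in view belongs to the job. What is shaped like the box_key but purple or yellow is not meant.

How it is judged:
By the outcome, as a careful person would: the job done as asked, in the order asked, and still so for the second after the job is handed in, while the arm keeps its last pose, push and grip.
It also fails if it takes over 48 s, if anything falls off the work surface, if the arm or the gripper's body presses on something with over 40 N, if the wrist force passes 120 N, or if a joint passes its speed limit or range.

## Working session

There is one attempt and no reset: what is moved stays moved. The work goes in short steps, Python scripts to look and compute and a tool call to move; the robot and the scene stay as the last step left them, time stands still between calls to the robot, and variables do not carry over. Pictures are saved under pics/ and viewed, at most 10 in all, crops included, and the job is handed in when it is done.

Besides the shell and the picture viewer there is one more tool, called after "Emit:" as name(argument=value, ...), one argument or row to a line, values as JSON. step_arm: Moves the arm, as the interface text tells. Its arguments: {"type":"object","properties":{"commands":{"type":"array","items":{"type":"array","items":{"type":"number","minimum":-1,"maximum":1}}},"squeeze":{"type":"number"}},"required":["commands"]}

```bash
ls; mkdir -p pics; cat > h.py <<'E'
import numpy as np, cv2
from station import manip
def shot(n,f):
    c=manip.read_camera(n); cv2.imwrite('pics/'+f,c['pixels'][:,:,::-1]); 
    np.savez('pics/'+f[:-4]+'.npz',**{k:np.array(v) for k,v in c.items()}); return c
def load(f): return np.load('pics/'+f+'.npz')
def ray(c,u,v):
    d=np.array(c['orientation'])@np.linalg.inv(c['intrinsics'])@np.array([u,v,1.]); return np.array(c['position']),d
def onz(c,u,v,z):
    p,d=ray(c,u,v); return p+d*(z-p[2])/d[2]
def proj(c,P):
    x=np.array(c['intrinsics'])@np.array(c['orientation']).T@(np.array(P)-c['position']); return x[:2]/x[2]
E
python3 - <<'E'
from h import *
s=manip.sense(); print(s, manip.grip_point_offset)
a=shot('scene','scene1.png');b=shot('top','top1.png')
for c in(a,b): print(c['position'],c['orientation'],c['intrinsics'])
im=np.vstack([a['pixels'],b['pixels']])[:,:,::-1]
E
```

```text
pics
{'t': 0.0, 'q': array([ 6.18525255e+01,  2.83149997e+01,  7.71273585e+01, -5.13177718e-04,
        7.46300776e+01, -5.47202440e+00]), 'joint_velocities': array([-0.00366826,  0.00155006, -0.04849277,  0.06006645,  0.04661955,
        0.12912002]), 'joint_efforts': array([ 6.71061585e-03, -8.78858256e+01, -3.81855798e+01,  7.09893624e-02,
        5.31424396e-02, -5.11276551e-05]), 'position': array([0.24074314, 0.57630716, 0.18373571]), 'ee_rot': array([[-9.22704241e-01,  3.85508155e-01, -5.88781883e-04],
       [ 3.85508588e-01,  9.22703569e-01, -1.11880210e-03],
       [ 1.11963810e-04, -1.25930392e-03, -9.99999201e-01]]), 'contact_force': array([ 0.16043352, -0.35788568,  0.1066858 ]), 'ft_torque': array([ 0.01909932, -0.00026454,  0.00877413]), 'grasp_force': 0.0, 'opening': 0.09124456702003661} 0.0188
[-0.06861969  0.57281054  0.74560057] [[-0.70302579 -0.43238592  0.56462125]
 [-0.71084474  0.40344545 -0.57613499]
 [ 0.02131879 -0.8063958  -0.59099181]] [[464.91708568   0.         282.99203684]
 [  0.         464.91708568 210.79088313]
 [  0.           0.           1.        ]]
[ 0.40762354 -0.03121473  1.49138767] [[-0.01087407 -0.9948721   0.10055476]
 [-0.99986416  0.00957249 -0.01341744]
 [ 0.01238608 -0.100687   -0.99484105]] [[455.8826924    0.         281.62848682]
 [  0.         455.8826924  211.60054291]
 [  0.           0.           1.        ]]
```

View pics/scene1.png

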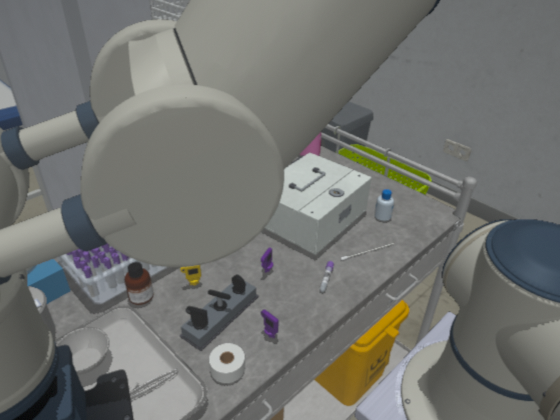

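View pics/top1.png

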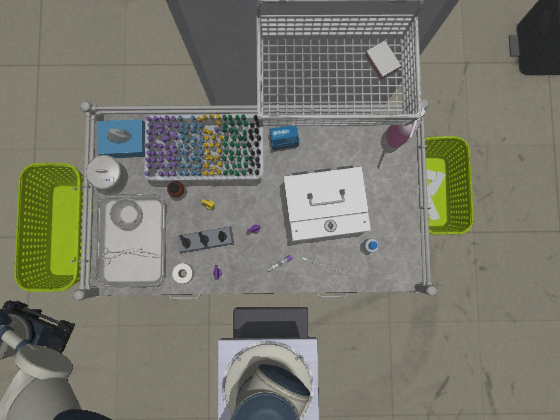

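The scene view shows the stand at about (220,312) with black-headed keys at (198,318), (219,298) and (238,285). Purple lookalikes are at (267,260) and (270,323), and a yellow one at (191,273). The lock is at (337,192). In the top view the stand is at (206,239) and the lock at (330,226). Next I'll enlarge the stand and the lock.

```bash
python3 - <<'E'
import cv2,numpy as np
a=cv2.imread('pics/scene1.png');b=cv2.imread('pics/top1.png')
r=lambda i,x0,y0,w,h,s:cv2.resize(i[y0:y0+h,x0:x0+w],None,fx=s,fy=s,interpolation=cv2.INTER_CUBIC)
A=r(a,175,265,90,80,4.4444)   # 400x356
B=r(b,172,220,70,40,5.714) # 400x229
C=r(b,305,205,50,40,6)
D=r(a,310,175,60,40,6)
out=np.zeros((600,800,3),np.uint8)
out[:A.shape[0],:A.shape[1]]=A; out[:B.shape[0],400:400+B.shape[1]]=B
out[356:356+240,0:300]=C; out[240:480,400:760]=D
cv2.imwrite('pics/crop1.png',out)
E
```

```text
(no output)
```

View pics/crop1.png

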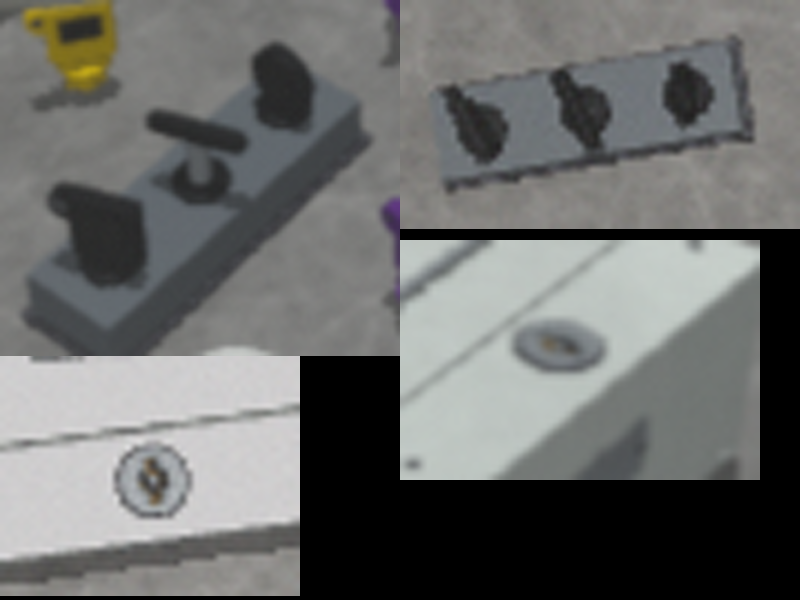

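The rectangular-headed black key with an ear is at the +y end of the stand: scene (198,318), top (186,242). The T handle is in the middle socket at top (204,240), and the round disc at top (222,237). The same-shaped keys outside the stand are purple or yellow, so they are out. The lock is at top (330.5,225.7), with slots roughly along image-vertical.

```bash
python3 - <<'E'
from h import *
c=load('top1');s=load('scene1')
print('key',onz(c,185.6,241.9,.055),onz(c,186.5,242.5,.033))
for u,v in[(203.8,239.5),(222,237)]: print(onz(c,u,v,.033))
L=onz(c,330.5,225.7,.1065);print('lock',L, proj(s,L))
print('keyproj',proj(s,onz(c,185.6,241.9,.055)))
# box edge direction from the top view: lid seam and box back edges
for u,v in[(305,205+90/6),(355,205+52/6)]: print('seam',onz(c,u,v,.1065))
E
```

```text
key [0.46015421 0.25177817 0.055     ] [0.45902036 0.25323336 0.033     ]
[0.46799669 0.19829902 0.033     ]
[0.47536809 0.14036801 0.033     ]
lock [ 0.50297588 -0.19839271  0.1065    ] [336.89921784 193.35975176]
keyproj [200.47360439 314.41789595]
seam [ 0.52117063 -0.12089407  0.1065    ]
seam [ 0.53909289 -0.27422237  0.1065    ]
```

```bash
cat >> h.py <<'E'
from scipy.spatial.transform import Rotation as Ro
def R_yaw(a):  # tool y at world angle a deg, tool pointing down
    a=np.radians(a); y=np.array([np.cos(a),np.sin(a),0]); z=np.array([0,0,-1.]); return np.column_stack([np.cross(y,z),y,z])
def row(p,yaw):
    s=manip.sense(); R=s['ee_rot']
    t=R.T@(np.array(p)-s['position'])/.4; w=Ro.from_matrix(R.T@R_yaw(yaw)).as_rotvec(degrees=True)/90
    print('row',np.round(t,4),np.round(w,4),'pos',s['position'].round(4),'yaw',np.degrees(np.arctan2(s['ee_rot'][1,1],s['ee_rot'][0,1])).round(2),'t',round(s['t'],2))
E
python3 - <<'E'
from h import *
c=manip.read_camera('wrist'); s=manip.sense(); R=s['ee_rot']
print('cam in tool',R.T@(c['position']-s['position']),R.T@c['orientation'],c['intrinsics'][0,0])
row([.43,.24,.25],125)
E
```

```text
cam in tool [ 0.07998156  0.00110344 -0.20069058] [[ 3.67290073e-06 -9.59593338e-01 -2.81390523e-01]
 [ 9.99999995e-01 -2.35758288e-05  9.34505849e-05]
 [-9.63085734e-05 -2.81390522e-01  9.59593333e-01]] 332.1968477759241
row [-0.7606 -0.5938 -0.1648] [-5.000e-04 -4.000e-04 -6.409e-01] pos [0.2408 0.5764 0.1839] yaw 67.32 t 0.15
```

Emit:
step_arm(
  commands=[
    [-0.4, -0.3, -0.16, 0, 0, -0.3, 0.2],
    [-0.75, -0.63, -0.08, 0, 0, -0.64, 0.2],
    [-0.75, -0.63, -0.04, 0, 0, -0.64, 0.2],
    [-0.75, -0.63, -0.04, 0, 0, -0.64, 0.2],
    [-0.75, -0.63, -0.04, 0, 0, -0.64, 0.2],
    [-0.75, -0.63, -0.04, 0, 0, -0.64, 0.2],
    [-0.75, -0.63, -0.04, 0, 0, -0.64, 0.2],
    [-0.75, -0.63, -0.04, 0, 0, -0.64, 0.2],
    [-0.75, -0.63, -0.04, 0, 0, -0.64, 0.2],
    [-0.75, -0.63, -0.04, 0, 0, -0.64, 0.2],
  ],
)

```text
t: 1.15
position: [0.422, 0.2255, 0.2003]
ee_rot: [[-0.822, -0.57, 0.0], [-0.57, 0.822, -0.001], [0.0, -0.001, -1.0]]
contact_force: [-0.4, 0.1, 0.1]
opening: 0.0365
grasp_force: 0.0
```

```bash
python3 - <<'E'
from h import *
shot('wrist','w1.png'); row([.46,.253,.15],125)
E
```

```text
row [-0.1166 -0.002   0.1256] [-0.     -0.0001 -0.0029] pos [0.4212 0.2271 0.2003] yaw 124.74 t 1.2
```

View pics/w1.png

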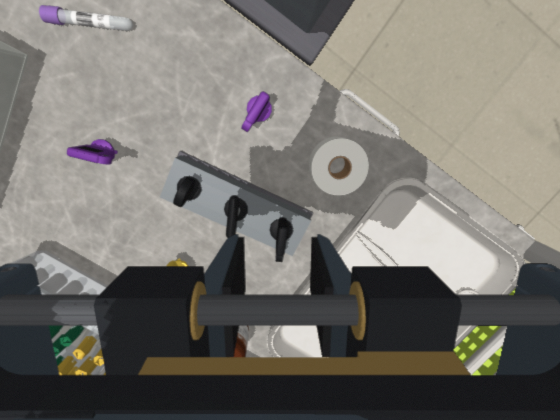

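The wrist view shows the target key at (282,238), with its head nearly vertical in the image and its ear end at (281,257). The T key is at (235,210) and the disc key at (188,188). I'll measure the key's edges next.

```bash
python3 - <<'E'
from h import *
c=load('w1');im=c['pixels'].astype(int);m=im.max(2)
for v in range(212,266,2):
    r=m[v,262:304]; k=np.where(r<48)[0]; print(v,(k.min()+262,k.max()+262,len(k)) if len(k) else None, end=' ')
print(); print(m[240,262:304]); print(m[226,262:304])
E
```

```text
212 None 214 None 216 None 218 (np.int64(280), np.int64(285), 6) 220 (np.int64(278), np.int64(286), 9) 222 (np.int64(278), np.int64(289), 12) 224 (np.int64(278), np.int64(290), 13) 226 (np.int64(277), np.int64(291), 15) 228 (np.int64(271), np.int64(291), 16) 230 (np.int64(271), np.int64(291), 18) 232 (np.int64(271), np.int64(291), 21) 234 (np.int64(272), np.int64(290), 19) 236 (np.int64(273), np.int64(289), 17) 238 (np.int64(275), np.int64(287), 13) 240 (np.int64(277), np.int64(285), 9) 242 (np.int64(276), np.int64(285), 10) 244 (np.int64(276), np.int64(284), 9) 246 (np.int64(276), np.int64(284), 9) 248 (np.int64(276), np.int64(284), 9) 250 (np.int64(276), np.int64(283), 8) 252 (np.int64(277), np.int64(283), 7) 254 (np.int64(277), np.int64(282), 6) 256 (np.int64(277), np.int64(281), 5) 258 (np.int64(277), np.int64(281), 5) 260 (np.int64(276), np.int64(281), 6) 262 None 264 None 
[148 149 148 149 148 149 148 148 149 148 149 147 140 115  51  27  35  42
  46  42  41  36  31  34  55  88 111 140 147 148 147 149 148 148 147 148
 148 147 147 151 154 153]
[153 151 152 152 153 152 151 138  88  52  51  53  57  58  56  46  27  15
  16  15  17  18  18  15  14  18  22  23  25  41  86 139 149 150 150 150
 149 150 149 149 149 149]
```

```bash
python3 - <<'E'
from h import *
c=load('w1')
e=onz(c,278.7,261.5,.065); n=onz(c,281.8,217.5,.032); print('ear',e,'collar near',n)
d=(e-n)[:2]; print(np.linalg.norm(d),'should be .040', np.degrees(np.arctan2(d[1],d[0])))
u=d/np.linalg.norm(d); k=n[:2]+.014*u; print('key',k, e[:2]-.026*u)
row([*k,.12],np.degrees(np.arctan2(d[1],d[0]))+90)
E
```

```text
ear [0.48296405 0.27058327 0.065     ] collar near [0.44756243 0.25050774 0.032     ]
0.0406976896080624 should be .040 29.55667603223325
key [0.45974058 0.25741372] [0.46034748 0.25775788]
row [-0.1224  0.0074  0.2006] [-0.     -0.0001  0.0576] pos [0.4212 0.2271 0.2003] yaw 124.74 t 1.2
```

Emit:
step_arm(
  commands=[
    [-0.12, 0.007, 0.1, 0, 0, 0.05, 0.2],
    [-0.122, 0.007, 0.18, 0, 0, 0.055, 0.2],
    [-0.122, 0.007, 0.18, 0, 0, 0.055, 0.2],
    [-0.122, 0.007, 0.18, 0, 0, 0.055, 0.2],
    [-0.122, 0.007, 0.18, 0, 0, 0.055, 0.2],
    [-0.122, 0.007, 0.18, 0, 0, 0.055, 0.2],
    [-0.122, 0.007, 0.18, 0, 0, 0.055, 0.2],
    [-0.122, 0.007, 0.18, 0, 0, 0.055, 0.2],
    [-0.122, 0.007, 0.18, 0, 0, 0.055, 0.2],
    [-0.122, 0.007, 0.18, 0, 0, 0.055, 0.2],
  ],
)

```text
t: 2.2
position: [0.4591, 0.2587, 0.1285]
ee_rot: [[-0.866, -0.5, 0.0], [-0.5, 0.866, 0.0], [-0.0, -0.0, -1.0]]
contact_force: [-0.1, -0.3, 0.3]
opening: 0.0366
grasp_force: 0.0
```

```bash
python3 - <<'E'
from h import *
c=shot('wrist','w2.png'); im=c['pixels']
cv2.imwrite('pics/w2c.png',cv2.resize(im[150:300,180:380,::-1],None,fx=4,fy=4,interpolation=cv2.INTER_CUBIC))
row([.4600,.2576,.12],119.56)
for P in [(.46,.2576,.071),(.46,.2576,.034)]: print(proj(c,P))
E
```

```text
row [-0.0007 -0.0036  0.021 ] [-0.      0.0001  0.0046] pos [0.4591 0.2587 0.1284] yaw 119.97 t 2.25
[274.423741   216.69123051]
[274.75958515 204.88795072]
```

View pics/w2c.png

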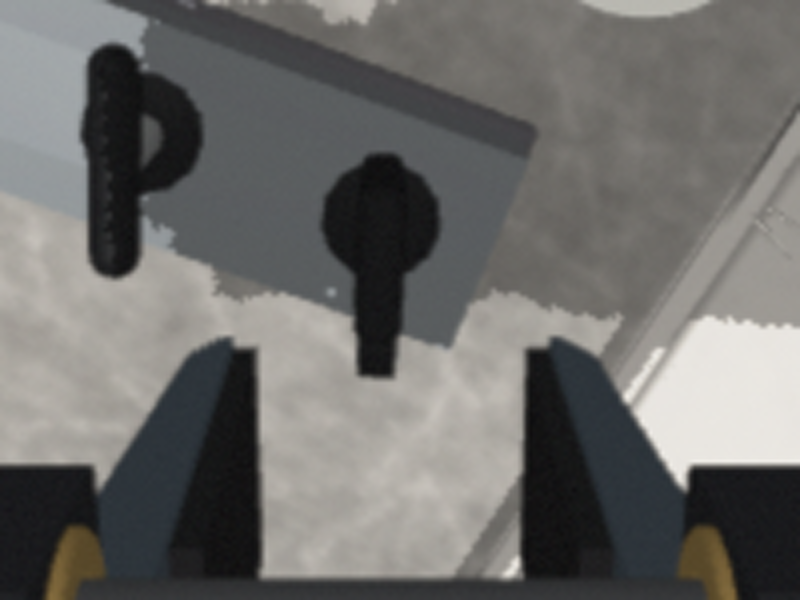

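The enlarged crop confirms the black rectangular head with its ear (376,376). The collar centre is at crop (380,222), which is px (275,205.5) and within 0.6 px of the prediction. The fingers straddle the head clear of the T key, so I'll descend and grip.

Emit:
step_arm(
  commands=[
    [-0.001, -0.0036, 0.06, 0, 0, 0.013, 0.2],
    [-0.001, -0.0036, 0.12, 0, 0, 0.013, 0.2],
    [-0.001, -0.0036, 0.17, 0, 0, 0.013, 0.2],
    [-0.001, -0.0036, 0.205, 0, 0, 0.013, 0.2],
    [-0.001, -0.0036, 0.228, 0, 0, 0.013, 0.2],
    [-0.001, -0.0036, 0.228, 0, 0, 0.013, 0.2],
    [-0.001, -0.0036, 0.228, 0, 0, 0.013, 0.2],
    [-0.001, -0.0036, 0.228, 0, 0, 0.013, 0.6],
    [-0.001, -0.0036, 0.228, 0, 0, 0.013, 1],
    [-0.001, -0.0036, 0.228, 0, 0, 0.013, 1],
  ],
  squeeze=45,
)

```text
t: 3.25
position: [0.4603, 0.2578, 0.0375]
ee_rot: [[-0.876, -0.482, 0.001], [-0.482, 0.876, 0.0], [-0.001, -0.0, -1.0]]
contact_force: [0.5, 0.1, -0.6]
opening: 0.0155
grasp_force: 0.0
```

Emit:
step_arm(
  commands=[
    [0, 0, 0, 0, 0, 0, 1],
    [0, 0, 0, 0, 0, 0, 1],
    [0, 0, 0, 0, 0, 0, 1],
    [0, 0, 0, 0, 0, 0, 1],
    [0, 0, -0.01, 0, 0, 0, 1],
    [0, 0, -0.03, 0, 0, 0, 1],
    [0, 0, -0.06, 0, 0, 0, 1],
    [0, 0, -0.12, 0, 0, 0, 1],
    [0, 0, -0.2, 0, 0, 0, 1],
    [0, 0, -0.2, 0, 0, 0, 1],
  ],
)

```text
t: 4.25
position: [0.4622, 0.2586, 0.1214]
ee_rot: [[-0.876, -0.482, 0.006], [-0.482, 0.876, 0.002], [-0.006, -0.001, -1.0]]
contact_force: [-0.0, -0.7, -0.7]
opening: 0.0091
grasp_force: 45.0
```

```bash
python3 - <<'E'
from h import *
s=manip.sense();print(s['opening'],s['grasp_force'],s['contact_force'],s['ft_torque'])
row([.460,-.19,.25],96.7)
E
```

```text
0.009094883918532786 44.99686539173126 [-0.03834292 -0.71369024 -0.68187875] [ 0.04740819  0.04270303 -0.01871955]
row [ 0.5432 -0.9804 -0.3242] [0.0004 0.004  0.2457] pos [0.4622 0.2586 0.1214] yaw 118.81 t 4.25
```

```bash
python3 - <<'E'
from h import *
row([.54,-.1,.21],96.7)
E
```

```text
row [ 0.2602 -0.8795 -0.2225] [0.0004 0.004  0.2457] pos [0.4622 0.2586 0.1214] yaw 118.81 t 4.25
```

Emit:
step_arm(
  commands=[
    [0, -0.05, -0.11, 0, 0, 0, 1],
    [0.05, -0.15, -0.2, 0, 0, 0.05, 1],
    [0.08, -0.27, -0.22, 0, 0.004, 0.1, 1],
    [0.11, -0.38, -0.22, 0, 0.004, 0.15, 1],
    [0.15, -0.5, -0.22, 0, 0.004, 0.2, 1],
    [0.18, -0.62, -0.22, 0, 0.004, 0.245, 1],
    [0.22, -0.74, -0.22, 0, 0.004, 0.245, 1],
    [0.26, -0.85, -0.22, 0, 0.004, 0.245, 1],
    [0.26, -0.88, -0.22, 0, 0.004, 0.245, 1],
    [0.26, -0.88, -0.22, 0, 0.004, 0.245, 1],
  ],
)

```text
t: 5.25
position: [0.5389, -0.1025, 0.2051]
ee_rot: [[-0.993, -0.115, -0.006], [-0.115, 0.993, -0.002], [0.006, -0.001, -1.0]]
contact_force: [-0.1, 1.0, -0.7]
opening: 0.0088
grasp_force: 45.0
```

```bash
python3 - <<'E'
from h import *
row([.54,-.19,.2],96.7)
E
```

```text
row [ 0.0222 -0.2175  0.013 ] [-0.0008 -0.0038 -0.0012] pos [ 0.5389 -0.1025  0.2051] yaw 96.59 t 5.25
```

Emit:
step_arm(
  commands=[
    [0.01, -0.1, 0.01, 0, -0.002, 0, 1],
    [0.022, -0.2175, 0.013, 0, -0.002, 0, 1],
    [0.022, -0.2175, 0.013, 0, -0.002, 0, 1],
    [0.022, -0.2175, 0.013, 0, -0.002, 0, 1],
    [0.022, -0.2175, 0.013, 0, -0.002, 0, 1],
    [0.022, -0.2175, 0.013, 0, -0.002, 0, 1],
    [0.022, -0.2175, 0.013, 0, -0.002, 0, 1],
    [0.022, -0.2175, 0.013, 0, -0.002, 0, 1],
    [0.022, -0.2175, 0.013, 0, -0.002, 0, 1],
    [0.022, -0.2175, 0.013, 0, -0.002, 0, 1],
  ],
)

```text
t: 6.25
position: [0.54, -0.1882, 0.2001]
ee_rot: [[-0.993, -0.118, -0.003], [-0.118, 0.993, -0.002], [0.003, -0.001, -1.0]]
contact_force: [-0.5, -0.5, 0.5]
opening: 0.009
grasp_force: 45.0
```

```bash
python3 - <<'E'
from h import *
c=shot('wrist','w3.png'); im=c['pixels']; np.set_printoptions(suppress=True)
u,v=proj(c,(.503,-.1984,.1065)); print(u,v, proj(c,(.54,-.19,.1065)))
cv2.imwrite('pics/w3c.png',cv2.resize(im[110:260,180:380,::-1],None,fx=4,fy=4,interpolation=cv2.INTER_CUBIC))
s=manip.sense(); print(s['ee_rot'].round(4)); row([.503,-.1984,.2],96.7)
E
```

```text
269.580227432485 164.19821215629096 [274.19158591 205.3596049 ]
[[-0.993  -0.1177 -0.0028]
 [-0.1177  0.993  -0.0016]
 [ 0.003  -0.0012 -1.    ]]
row [ 0.0949 -0.0143  0.0005] [-0.0008 -0.0019  0.0007] pos [ 0.54   -0.1883  0.2001] yaw 96.76 t 6.3
```

View pics/w3c.png

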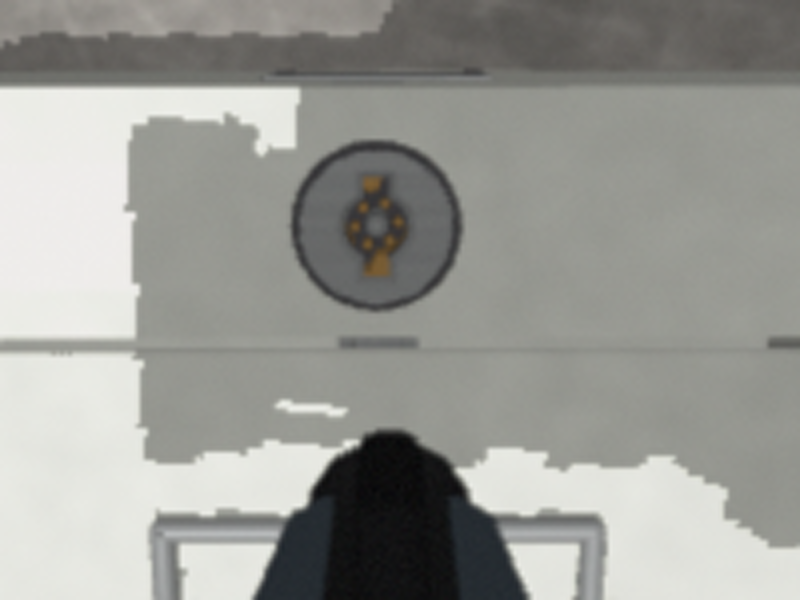

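The wrist view shows the lock plate at crop (377,225), px (274.2,166.2). Its slots run vertically in the image at (372,184) and (379,265), and the box seam is horizontal, so the yaw is right. The held key's collar is centred at crop x 390, with its near edge at y 432. I'll measure the key in the hand against the lock in this same image.

```bash
python3 - <<'E'
from h import *
np.set_printoptions(suppress=True,precision=4)
c=load('w3');s=manip.sense();R=s['ee_rot'];T=s['position']
P=lambda x,y,z:proj(c,T+R@np.array([x,y,z]))
print('TCP',P(0,0,0))
for o in(-.001,0,.001):
  print(o,'headtop',P(.017+o,0,.0075-.041),'headbot',P(.017+o,0,.0075-.004),'collarbot',P(.014+o,0,.0075),'collar sides',P(o,.014,.0035),P(o,-.014,.0035),'barrel',P(.006+o,0,.0235),'lug',P(.010+o,0,.0235))
im=c['pixels'].astype(int).max(2)
for v in range(213,236): print(v,im[v,258:298:1] if v in(219,222,228) else '', [int(x) for x in (np.where(im[v,250:305]<60)[0][[0,-1]]+250)] if (im[v,250:305]<60).any() else None)
# plate circle
g=c['pixels'].max(2)[130:195,245:305]; up=cv2.resize(g,None,fx=4,fy=4,interpolation=cv2.INTER_CUBIC)
cn,_=cv2.findContours(((up<92)*255).astype(np.uint8),cv2.RETR_EXTERNAL,cv2.CHAIN_APPROX_NONE)
for k in cn:
  if len(k)>150: (x,y),(a,b),t=cv2.fitEllipse(k); print('ell',len(k),(x+.5)/4+245-.5,(y+.5)/4+130-.5,a/4,b/4)
print('lock by plate',onz(c,274.25,166.25,.1065))
E
```

```text
TCP [275.3953 242.9324]
-0.001 headtop [275.0128 238.1323] headbot [275.3842 217.7164] collarbot [275.4244 220.2711] collar sides [296.6965 242.3873] [254.1556 242.3897] barrel [275.561  224.1626] lug [275.5526 218.7928]
0 headtop [275.0092 236.3826] headbot [275.3817 216.2307] collarbot [275.4219 218.8205] collar sides [296.7215 240.9659] [254.1257 240.9684] barrel [275.5589 222.8249] lug [275.5505 217.4423]
0.001 headtop [275.0055 234.6274] headbot [275.3791 214.741 ] collarbot [275.4195 217.3662] collar sides [296.7465 239.5409] [254.0958 239.5433] barrel [275.5568 221.4841] lug [275.5484 216.0885]
213  None
214  None
215  None
216  None
217  None
218  [274, 280]
219 [154 155 154 153 153 153 153 155 163 164 163 153 115  54  38  23  16  18
  18  14  17  18  18  21  39  73 114 149 154 152 152 151 151 152 151 150
 151 151 151 152] [271, 282]
220  [271, 283]
221  [270, 284]
222 [232 230 225 224 224 223 219 204 159 137  77  55  24  13  13  14  15  15
  16  14  14  13  12  14  15  14  19  37  63  91 123 144 148 150 148 149
 149 148 150 151] [269, 285]
223  [267, 287]
224  [265, 289]
225  [264, 290]
226  [263, 291]
227  [262, 292]
228 [230 217 146  57  21  20  19  22  22  22  17  13  13  15  12  14  14  12
  13  15  14  15  12  13  15  12  13  17  18  18  21  21  20  22  30  86
 168 222 228 228] [261, 292]
229  [261, 293]
230  [260, 294]
231  [259, 294]
232  [259, 295]
233  [258, 295]
234  [258, 295]
235  [258, 296]
ell 479 273.5929298400879 165.9113998413086 41.80772399902344 42.127201080322266
lock by plate [ 0.5043 -0.1941  0.1065]
```

```bash
python3 - <<'E'
from h import *
np.set_printoptions(suppress=True,precision=4)
c=load('w3');s=manip.sense();R=s['ee_rot']
L=onz(c,273.8,165.8,.1065); print(L)
t=L[:2]-(R@np.array([-.001,.0012,0]))[:2]; print(t)
row([*t,.138],96.7)
E
```

```text
[ 0.504  -0.1945  0.1065]
[ 0.5031 -0.1958]
row [ 0.0933 -0.0077  0.1555] [-0.0008 -0.0019  0.0007] pos [ 0.54   -0.1883  0.2001] yaw 96.76 t 6.3
```

Emit:
step_arm(
  commands=[
    [0.06, -0.004, 0, 0, 0, 0, 1],
    [0.0933, -0.0077, 0.04, -0.0008, -0.0019, 0, 1],
    [0.0933, -0.0077, 0.09, -0.0008, -0.0019, 0, 1],
    [0.0933, -0.0077, 0.13, -0.0008, -0.0019, 0, 1],
    [0.0933, -0.0077, 0.155, -0.0008, -0.0019, 0, 1],
    [0.0933, -0.0077, 0.155, -0.0008, -0.0019, 0, 1],
    [0.0933, -0.0077, 0.155, -0.0008, -0.0019, 0, 1],
    [0.0933, -0.0077, 0.155, -0.0008, -0.0019, 0, 1],
    [0.0933, -0.0077, 0.155, -0.0008, -0.0019, 0, 1],
    [0.0933, -0.0077, 0.155, -0.0008, -0.0019, 0, 1],
  ],
)

```text
t: 7.3
position: [0.5033, -0.196, 0.1386]
ee_rot: [[-0.993, -0.118, 0.001], [-0.118, 0.993, -0.0], [-0.001, -0.0, -1.0]]
contact_force: [-1.0, -0.4, 0.1]
opening: 0.0092
grasp_force: 45.0
```

```bash
python3 - <<'E'
from h import *
c=shot('wrist','w4.png'); im=c['pixels']; np.set_printoptions(suppress=True,precision=4)
cv2.imwrite('pics/w4c.png',cv2.resize(im[170:270,210:340,::-1],None,fx=6,fy=6,interpolation=cv2.INTER_CUBIC))
s=manip.sense(); print(s['position'],s['ee_rot'],s['contact_force'],s['ft_torque'])
R=s['ee_rot'];T=s['position']
print(proj(c,T+R@np.array([0,0,.0315])),proj(c,T+R@np.array([0,0,.0035])))
E
```

```text
[ 0.5033 -0.1959  0.1385] [[-0.9931 -0.1176  0.0005]
 [-0.1176  0.9931 -0.0002]
 [-0.0005 -0.0003 -1.    ]] [ 0.1864 -0.4641 -1.648 ] [ 0.0115 -0.001   0.0061]
[275.7824 227.0609] [275.5957 240.8328]
```

View pics/w4c.png

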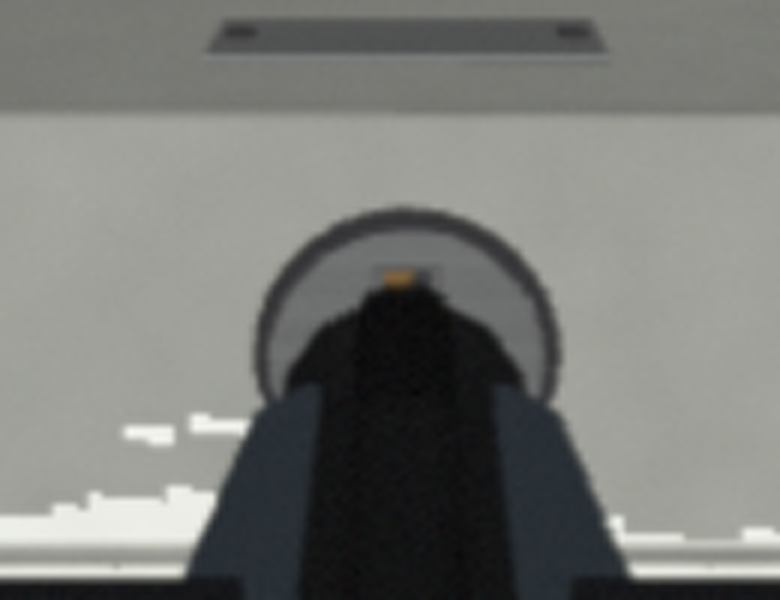

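```bash
python3 - <<'E'
from h import *
np.set_printoptions(suppress=True,precision=4)
c=load('w4');s=manip.sense();R=s['ee_rot'];T=s['position']
im=c['pixels'].astype(int)
print(im[200:222,277].max(1), im[200:222,272].max(1),im[200:222,281].max(1)); print(im[214,266:292].max(1), im[215,266:292].max(1))
for n,v,r in(('plate',204.2,.019),('slot',213.75,.011)):
    p=R.T@(onz(c,277.3,v,.1065)-T); print(n,p[:2]-[r,0])
# circle fit of plate outer edge
pts=[]
for v in range(208,232,2):
    l=im[v,:277].max(1) if 0 else im[v].max(1)
    a=[u for u in range(240,277) if l[u]<110]; b=[u for u in range(278,320) if l[u]<110]
    if a and b: pts+= [(a[0]-.5,v),(b[-1]+.5,v)]
q=np.array([(R.T@(onz(c,u,v,.1055)-T))[:2] for u,v in pts])
A=np.c_[2*q,np.ones(len(q))]; x=np.linalg.lstsq(A,(q**2).sum(1),rcond=None)[0]; print('circle',x[:2],np.sqrt(x[2]+x[0]**2+x[1]**2))
E
```

```text
[160 160 162 156 116  67  56  64  85 108 112 113 114 112  99 113 115  75
  32  16  14  10] [159 159 159 159 153  88  59  57  66 103 112 113 114 114 102 100 100  96
  60  27  15  13] [162 162 162 161 140  80  55  61  81 107 111 112 113 113  97  79  72  62
  34  18  13  15]
[113 113 113 113 112 111 102  98  98  99  98  99  96  95  95  97  98 104
 112 112 112 113 113 113 112 111] [111 111 110 111 111 107 100 100 109 114 115 113 102  80  70  79  97 101
 110 112 110 110 109 110 111 110]
plate [-0.0017  0.0011]
slot [-0.0009  0.0011]
circle [-0.0021  0.0012] 0.019100511673641036
```

The key and plate are centred sideways to within 0.3 mm, and the near slot is visible at crop (406,270). I'll descend until the lugs reach the face and check the force.

Emit:
step_arm(
  commands=[
    [-0.0007, 0, 0.005, 0, 0, 0, 1],
    [-0.0007, 0, 0.01, 0, 0, 0, 1],
    [-0.0007, 0, 0.014, 0, 0, 0, 1],
    [-0.0007, 0, 0.018, 0, 0, 0, 1],
    [-0.0007, 0, 0.021, 0, 0, 0, 1],
    [-0.0007, 0, 0.023, 0, 0, 0, 1],
    [-0.0007, 0, 0.0245, 0, 0, 0, 1],
    [-0.0007, 0, 0.026, 0, 0, 0, 1],
    [-0.0007, 0, 0.026, 0, 0, 0, 1],
    [-0.0007, 0, 0.026, 0, 0, 0, 1],
  ],
)

```text
t: 8.35
position: [0.5034, -0.1958, 0.1278]
ee_rot: [[-0.993, -0.118, 0.0], [-0.118, 0.993, 0.0], [-0.0, 0.0, -1.0]]
contact_force: [0.6, -0.3, 2.3]
opening: 0.0092
grasp_force: 45.0
```

Emit:
step_arm(
  commands=[
    [0, 0, 0.001, 0, 0, 0, 1],
    [0, 0, 0.002, 0, 0, 0, 1],
    [0, 0, 0.003, 0, 0, 0, 1],
    [0, 0, 0.004, 0, 0, 0, 1],
    [0, 0, 0.005, 0, 0, 0, 1],
    [0, 0, 0.006, 0, 0, 0, 1],
    [0, 0, 0.007, 0, 0, 0, 1],
    [0, 0, 0.008, 0, 0, 0, 1],
    [0, 0, 0.009, 0, 0, 0, 1],
    [0, 0, 0.01, 0, 0, 0, 1],
  ],
)

```text
t: 9.35
position: [0.5039, -0.1961, 0.1245]
ee_rot: [[-0.993, -0.118, 0.001], [-0.118, 0.993, -0.001], [-0.001, -0.001, -1.0]]
contact_force: [-1.6, 1.3, 16.8]
opening: 0.0096
grasp_force: 45.0
```

```bash
python3 - <<'E'
from h import *
c=shot('wrist','w5.png'); im=c['pixels']; np.set_printoptions(suppress=True,precision=4)
cv2.imwrite('pics/w5c.png',cv2.resize(im[170:270,210:340,::-1],None,fx=6,fy=6,interpolation=cv2.INTER_CUBIC))
s=manip.sense(); print(s['position'],s['contact_force'],s['ft_torque'],s['ee_rot'][2])
E
```

```text
[ 0.5039 -0.1961  0.1245] [-1.2765  0.7993 14.4228] [ 0.2688  0.4719 -0.0039] [-0.0012 -0.0008 -1.    ]
```

View pics/w5c.png

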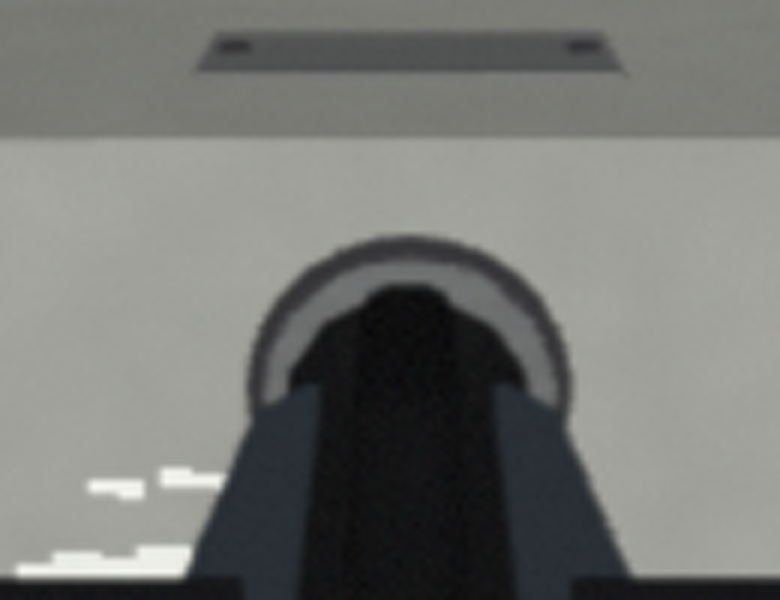

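The key hasn't slipped (head edge at crop 283, was 285), and the plate (410) and collar (408) are centred sideways. The reaction moment points to contact on the front side, and the circle fit also put the lock about 0.8 mm further back. I'll lift slightly, shift 0.8 mm towards the hinge side and press again.

Emit:
step_arm(
  commands=[
    [0, 0, -0.008, 0, 0, 0, 1],
    [-0.001, 0.0003, -0.014, 0, 0, 0, 1],
    [-0.002, 0.0003, -0.014, 0, 0, 0, 1],
    [-0.002, 0.0003, -0.014, 0, 0, 0, 1],
    [-0.002, 0.0003, -0.01, 0, 0, 0, 1],
    [-0.002, 0.0003, -0.007, 0, 0, 0, 1],
    [-0.002, 0.0003, -0.004, 0, 0, 0, 1],
    [-0.002, 0.0003, -0.002, 0, 0, 0, 1],
    [-0.002, 0.0003, 0, 0, 0, 0, 1],
    [-0.002, 0.0003, 0, 0, 0, 0, 1],
  ],
)

```text
t: 10.4
position: [0.5046, -0.1959, 0.1245]
ee_rot: [[-0.993, -0.118, 0.001], [-0.118, 0.993, -0.001], [-0.001, -0.001, -1.0]]
contact_force: [-2.0, -0.0, 14.8]
opening: 0.0094
grasp_force: 45.0
```

```bash
python3 - <<'E'
from h import *
s=manip.sense(); print(s['position'],s['contact_force'],s['ft_torque'],s['ee_rot'][2])
E
```

```text
[ 0.50462393 -0.19594181  0.12451791] [-2.03781673 -0.04844922 14.77005919] [0.19802025 0.62356995 0.00570169] [-1.04131060e-03 -8.07195646e-04 -9.99999132e-01]
```

The contact height is the same after a 0.7 mm shift, so the key is resting on something flat. I'll test with a small clockwise rock while pressing.

Emit:
step_arm(
  commands=[
    [-0.001, 0.0003, -0.001, 0, 0, 0.02, 1],
    [-0.001, 0.0003, -0.001, 0, 0, 0.04, 1],
    [0.001, 0.0003, -0.001, 0, 0, 0.06, 1],
    [0.001, 0.0003, -0.001, 0, 0, 0.08, 1],
    [0.001, 0.0003, -0.001, 0, 0, 0.1, 1],
    [0.001, 0.0003, -0.001, 0, 0, 0.12, 1],
    [0.001, 0.0003, -0.001, 0, 0, 0.13, 1],
    [0.001, 0.0003, -0.001, 0, 0, 0.13, 1],
    [0.001, 0.0003, -0.001, 0, 0, 0.13, 1],
    [0.001, 0.0003, -0.001, 0, 0, 0.13, 1],
  ],
)

```text
t: 11.4
position: [0.5043, -0.1959, 0.1246]
ee_rot: [[-0.996, 0.086, 0.001], [0.086, 0.996, -0.001], [-0.001, -0.001, -1.0]]
contact_force: [0.2, -0.6, 6.1]
opening: 0.0089
grasp_force: 45.0
```

```bash
cat > st.py <<'E'
from h import *
np.set_printoptions(suppress=True,precision=4)
s=manip.sense(); print(s['position'],s['contact_force'],s['ft_torque'],'tilt',s['ee_rot'][2],'yaw',np.degrees(np.arctan2(s['ee_rot'][1,1],s['ee_rot'][0,1])),'t',s['t'],s['opening'])
E
python3 st.py
```

```text
[ 0.5043 -0.1959  0.1246] [ 0.2299 -0.553   6.052 ] [-0.133  -0.0482  0.0672] tilt [-0.0013 -0.0006 -1.    ] yaw 85.05148193203736 t 11.4 0.00893268369952217
```

Emit:
step_arm(
  commands=[
    [0, 0, 0.001, 0, 0, 0.02, 1],
    [0, 0, 0.001, 0, 0, 0.05, 1],
    [0, 0, 0.001, 0, 0, 0.08, 1],
    [0, 0, 0.001, 0, 0, 0.1, 1],
    [0, 0, 0.001, 0, 0, 0.12, 1],
    [0, 0, 0.001, 0, 0, 0.14, 1],
    [0, 0, 0.001, 0, 0, 0.16, 1],
    [0, 0, 0.001, 0, 0, 0.18, 1],
    [0, 0, 0.001, 0, 0, 0.18, 1],
    [0, 0, 0.001, 0, 0, 0.18, 1],
  ],
)

```text
t: 12.4
position: [0.5039, -0.1956, 0.1239]
ee_rot: [[-0.933, 0.36, 0.0], [0.36, 0.933, -0.0], [-0.0, 0.0, -1.0]]
contact_force: [-0.1, 0.3, 2.7]
opening: 0.0093
grasp_force: 45.0
```

```bash
python3 st.py
```

```text
[ 0.5039 -0.1956  0.1239] [-0.1212  0.2745  2.6587] [-0.0547 -0.1264  0.0418] tilt [-0.0003  0.     -1.    ] yaw 68.90463285737346 t 12.4 0.009293007383764621
```

The force fell even though I pressed further down, so the lugs may have dropped into the plug. I'll press down gradually.

Emit:
step_arm(
  commands=[
    [0, 0, 0.001, 0, 0, 0, 1],
    [0, 0, 0.002, 0, 0, 0, 1],
    [0, 0, 0.003, 0, 0, 0, 1],
    [0, 0, 0.004, 0, 0, 0, 1],
    [0, 0, 0.004, 0, 0, 0, 1],
    [0, 0, 0.005, 0, 0, 0, 1],
    [0, 0, 0.005, 0, 0, 0, 1],
    [0, 0, 0.006, 0, 0, 0, 1],
    [0, 0, 0.006, 0, 0, 0, 1],
    [0, 0, 0.006, 0, 0, 0, 1],
  ],
)

```text
t: 13.4
position: [0.5038, -0.1955, 0.1214]
ee_rot: [[-0.933, 0.361, -0.0], [0.361, 0.933, 0.0], [0.0, 0.0, -1.0]]
contact_force: [0.4, -0.5, 3.5]
opening: 0.0092
grasp_force: 45.0
```

```bash
python3 st.py
```

```text
[ 0.5038 -0.1955  0.1214] [ 0.4305 -0.4587  3.472 ] [ 0.0065 -0.1156 -0.0335] tilt [ 0.      0.0001 -1.    ] yaw 68.85358890082283 t 13.4 0.009215828719251182
```

It's sinking against only the pin springs, so I'll keep going.

Emit:
step_arm(
  commands=[
    [0, 0, 0.001, 0, 0, 0, 1],
    [0, 0, 0.002, 0, 0, 0, 1],
    [0, 0, 0.003, 0, 0, 0, 1],
    [0, 0, 0.004, 0, 0, 0, 1],
    [0, 0, 0.005, 0, 0, 0, 1],
    [0, 0, 0.006, 0, 0, 0, 1],
    [0, 0, 0.007, 0, 0, 0, 1],
    [0, 0, 0.008, 0, 0, 0, 1],
    [0, 0, 0.009, 0, 0, 0, 1],
    [0, 0, 0.01, 0, 0, 0, 1],
  ],
)

```text
t: 14.4
position: [0.5039, -0.1958, 0.1178]
ee_rot: [[-0.933, 0.361, 0.0], [0.361, 0.933, -0.0], [-0.001, -0.0, -1.0]]
contact_force: [-2.6, -0.1, 15.8]
opening: 0.009
grasp_force: 45.0
```

```bash
python3 st.py
```

```text
[ 0.5039 -0.1958  0.1178] [-2.6323 -0.1364 15.7944] [-0.014   0.5699 -0.0237] tilt [-0.0005 -0.0002 -1.    ] yaw 68.85463259013302 t 14.4 0.009049620706107226
```

The key bottomed out at TCP z ≈ 0.118. That is about 7 mm below where it stuck, which matches the drop from 7.5 mm to home. Next I'll turn it clockwise while pressing, in two stages.

Emit:
step_arm(
  commands=[
    [0.0007, 0, -0.0003, 0, 0, 0.04, 1],
    [0.0007, 0, -0.0003, 0, 0, 0.08, 1],
    [0.0007, 0, -0.0003, 0, 0, 0.12, 1],
    [0.0007, 0, -0.0003, 0, 0, 0.16, 1],
    [0.0007, 0, -0.0003, 0, 0, 0.2, 1],
    [0.0007, 0, -0.0003, 0, 0, 0.24, 1],
    [0.0007, 0, -0.0003, 0, 0, 0.28, 1],
    [0.0007, 0, -0.0003, 0, 0, 0.32, 1],
    [0.0007, 0, -0.0003, 0, 0, 0.35, 1],
    [0.0007, 0, -0.0003, 0, 0, 0.35, 1],
  ],
)

```text
t: 15.4
position: [0.5038, -0.1956, 0.1178]
ee_rot: [[-0.605, 0.796, 0.001], [0.796, 0.605, -0.0], [-0.001, 0.0, -1.0]]
contact_force: [0.1, -0.2, 8.6]
opening: 0.0091
grasp_force: 45.0
```

```bash
python3 st.py
```

```text
[ 0.5038 -0.1956  0.1178] [ 0.0954 -0.2399  8.5585] [-0.1447 -0.0063  0.0465] tilt [-0.0008  0.0003 -1.    ] yaw 37.245468137731606 t 15.4 0.009145142489303688
```

Emit:
step_arm(
  commands=[
    [0, 0, 0.0004, 0, 0, 0.04, 1],
    [0, 0, 0.0004, 0, 0, 0.08, 1],
    [0, 0, 0.0004, 0, 0, 0.12, 1],
    [0, 0, 0.0004, 0, 0, 0.16, 1],
    [0, 0, 0.0004, 0, 0, 0.2, 1],
    [0, 0, 0.0004, 0, 0, 0.24, 1],
    [0, 0, 0.0004, 0, 0, 0.28, 1],
    [0, 0, 0.0004, 0, 0, 0.31, 1],
    [0, 0, 0.0004, 0, 0, 0.33, 1],
    [0, 0, 0.0004, 0, 0, 0.33, 1],
  ],
)

```text
t: 16.4
position: [0.5039, -0.1957, 0.1178]
ee_rot: [[-0.132, 0.991, 0.001], [0.991, 0.132, -0.001], [-0.001, 0.001, -1.0]]
contact_force: [0.0, -1.2, 9.9]
opening: 0.0094
grasp_force: 45.0
```

```bash
python3 st.py
```

```text
[ 0.5039 -0.1957  0.1178] [ 0.041  -1.2321  9.8755] [-0.1192  0.1063  0.0169] tilt [-0.0006  0.0009 -1.    ] yaw 7.581943630709783 t 16.4 0.009447511497602198
```

Emit:
step_arm(
  commands=[
    [0, 0, 0, 0, 0, 0.01, 1],
    [0, 0, 0, 0, 0, 0.02, 1],
    [0, 0, 0, 0, 0, 0.03, 1],
    [0, 0, 0, 0, 0, 0.04, 1],
    [0, 0, 0, 0, 0, 0.05, 1],
    [0, 0, 0, 0, 0, 0.06, 1],
    [0, 0, 0, 0, 0, 0.06, 1],
    [0, 0, 0, 0, 0, 0.06, 1],
    [0, 0, 0, 0, 0, 0.06, 1],
    [0, 0, 0, 0, 0, 0.06, 1],
  ],
)

```text
t: 17.4
position: [0.5039, -0.1957, 0.1178]
ee_rot: [[-0.039, 0.999, 0.001], [0.999, 0.039, -0.001], [-0.001, 0.001, -1.0]]
contact_force: [1.1, 0.1, 10.8]
opening: 0.0094
grasp_force: 45.0
```

```bash
python3 st.py; python3 - <<'E'
from h import *
c=shot('wrist','w6.png'); im=c['pixels']
cv2.imwrite('pics/w6c.png',cv2.resize(im[150:270,190:360,::-1],None,fx=4.5,fy=4.5,interpolation=cv2.INTER_CUBIC))
E
```

```text
[ 0.5039 -0.1957  0.1178] [ 1.0581  0.1448 10.8373] [-0.1357  0.0978  0.0506] tilt [-0.0005  0.0009 -1.    ] yaw 2.256041461676207 t 17.4 0.009359554694956371
```

View pics/w6c.png

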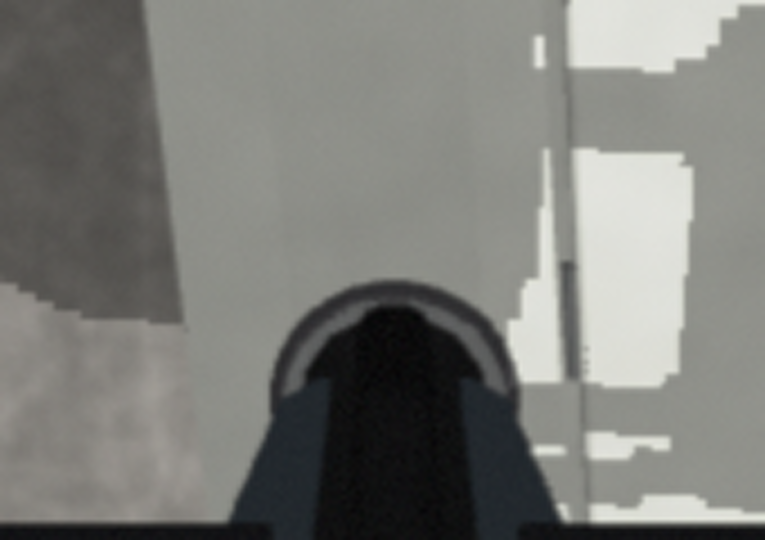

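The collar sits concentric on the plate (plate 272–518, collar 303–487 in the crop), with the head square in the grip. There's no clear stop torque yet, so I'll turn a little further until the stop is felt.

Emit:
step_arm(
  commands=[
    [0, 0, 0.0002, 0, 0, 0.01, 1],
    [0, 0, 0.0002, 0, 0, 0.02, 1],
    [0, 0, 0.0002, 0, 0, 0.03, 1],
    [0, 0, 0.0002, 0, 0, 0.03, 1],
    [0, 0, 0.0002, 0, 0, 0.03, 1],
    [0, 0, 0.0002, 0, 0, 0.03, 1],
    [0, 0, 0.0002, 0, 0, 0.03, 1],
    [0, 0, 0.0002, 0, 0, 0.03, 1],
    [0, 0, 0.0002, 0, 0, 0.03, 1],
    [0, 0, 0.0002, 0, 0, 0.03, 1],
  ],
)

```text
t: 18.45
position: [0.5039, -0.1957, 0.1178]
ee_rot: [[0.008, 1.0, 0.001], [1.0, -0.008, -0.001], [-0.001, 0.001, -1.0]]
contact_force: [-0.8, -0.2, 11.2]
opening: 0.0093
grasp_force: 45.0
```

```bash
python3 st.py
```

```text
[ 0.5039 -0.1957  0.1178] [-0.8402 -0.1704 11.1936] [-0.0496  0.1236  0.124 ] tilt [-0.0006  0.0009 -1.    ] yaw -0.4381820208723125 t 18.45 0.009278070968495634
```

Emit:
step_arm(
  commands=[
    [0, 0, 0, 0, 0, 0.01, 1],
    [0, 0, 0, 0, 0, 0.02, 1],
    [0, 0, 0, 0, 0, 0.02, 1],
    [0, 0, 0, 0, 0, 0.02, 1],
    [0, 0, 0, 0, 0, 0.02, 1],
    [0, 0, 0, 0, 0, 0.02, 1],
    [0, 0, 0, 0, 0, 0.02, 1],
    [0, 0, 0, 0, 0, 0.02, 1],
    [0, 0, 0, 0, 0, 0.02, 1],
    [0, 0, 0, 0, 0, 0.02, 1],
  ],
)

```text
t: 19.45
position: [0.5039, -0.1957, 0.1178]
ee_rot: [[0.039, 0.999, 0.001], [0.999, -0.039, -0.001], [-0.0, 0.001, -1.0]]
contact_force: [-1.1, -0.1, 11.0]
opening: 0.0091
grasp_force: 45.0
```

```bash
python3 st.py
```

```text
[ 0.5039 -0.1957  0.1178] [-1.1352 -0.1358 10.9985] [-0.132   0.2326  0.2585] tilt [-0.0005  0.0009 -1.    ] yaw -2.233405757049181 t 19.45 0.00907178781611003
```

The torque climbed from 0.12 to 0.26 N m over 1.8°, so this is the hard stop. I'll ease off about 1° to hold steadily against it and take a last look at the scene.

Emit:
step_arm(
  commands=[
    [0, 0, 0, 0, 0, -0.01, 1],
    [0, 0, 0, 0, 0, -0.01, 1],
    [0, 0, 0, 0, 0, -0.01, 1],
    [0, 0, 0, 0, 0, -0.01, 1],
    [0, 0, 0, 0, 0, -0.01, 1],
    [0, 0, 0, 0, 0, -0.01, 1],
    [0, 0, 0, 0, 0, -0.01, 1],
    [0, 0, 0, 0, 0, -0.01, 1],
    [0, 0, 0, 0, 0, -0.01, 1],
    [0, 0, 0, 0, 0, -0.01, 1],
  ],
)

```text
t: 20.45
position: [0.5039, -0.1957, 0.1178]
ee_rot: [[0.023, 1.0, 0.001], [1.0, -0.023, -0.001], [-0.001, 0.001, -1.0]]
contact_force: [-0.7, -0.3, 11.9]
opening: 0.0095
grasp_force: 45.0
```

```bash
python3 st.py; python3 - <<'E'
from h import *
shot('scene','scene2.png')
E
```

```text
[ 0.5039 -0.1957  0.1178] [-0.7421 -0.2866 11.9463] [-0.0481  0.2481  0.2344] tilt [-0.0005  0.0009 -1.    ] yaw -1.3395968109916834 t 20.45 0.009502768498046849
```

View pics/scene2.png

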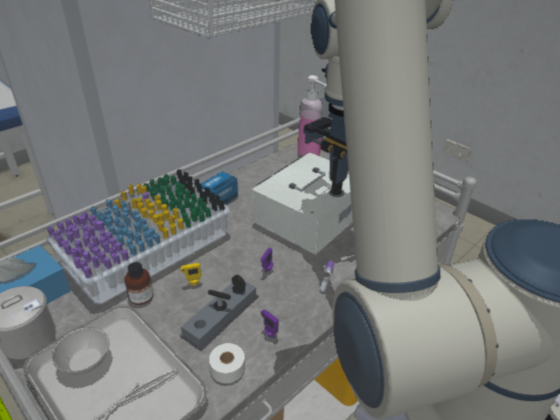

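The scene shows the key's socket empty at (198,322). The T key (219,298) and disc key (238,285) are still in the stand, the bystanders in view haven't moved, and the lid is down. The gripper is holding the key turned against its stop at the lock (337,190).

```bash
python3 -c "
from station import manip
print(manip.job_done())"
```

```text
the job is handed in; nothing more can be done
None
```

I handed the job in at about 20.5 s, with the box_key pushed home in the lock, turned clockwise to its stop, and still gripped and pressed at about 12 N; the other two keys are in the stand and the lid is down.

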